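Lay the dishing block hollow up against the bench stop

TASK

Set the wooden dishing block up for hammering petals. It stands on its end: push it over onto its plain back so that the big round hollow faces up, then push it along the bench until its long side sits flat against the blue angle-iron stop. Do it all by pushing with the fingers: do not pick the block up, and leave the jar and all the tools where they are.

Things in the scene. Friction and masses are not known exactly. Their poses are not given: they have to be found in the camera images.
- block: Pale beech dishing block, 65 x 85 x 130 mm, about 0.5 kg, loose on the wooden bench (friction about 0.6). Origin at its centre; z along its 130 mm length (up at the start: it stands on end, centre 65 mm high), y along its 85 mm width, x along its 65 mm thickness, out of the face with the big hollow. Lying on its plain back, x points up and the centre is 32.5 mm high.
- hollow (a point): Centre of the big hollow's mouth, 32.5 mm from the block's centre along its x, in an 85 x 130 mm face that at the start looks roughly to the robot's left. The hollow is a round dish 62 mm across, 16 mm deep; a plain rim 34 mm high lies above and below it. The block's upper end has two small hollows. Axes as the block's.
- stop: Bench stop: blue steel angle iron screwed to the bench at the far side, 600 mm long, upright leg 40 mm high. Origin at the middle of its length, at the foot of the face that looks to the robot; x points away from the robot, square to that face, y along its length, z up. With a long side of the lying block (square to the block's y) flat against it, the block's centre is 42.5 mm in front of the face.
- jar: Glass jar of rivets with a red lid, 66 mm across, 85 mm tall, standing upright; origin at the centre of its underside, z up. Not to be disturbed.
- punch: Steel doming punch standing upright, 25 mm shank with a 31 mm ball on top, 114 mm tall; origin 50 mm above its foot, z up. Not to be disturbed.
- hammer: Ball-pein hammer lying down, 270 mm long, wooden handle, up to 32 mm high; origin under its middle, x along the handle towards the head, z up. Not to be disturbed.
- file: File with a red handle lying down, 260 mm long, 24 mm high; origin under its middle, x towards the blade's end. Not to be disturbed.
- chisel: Cold chisel lying down, 165 mm long, 16 mm high; origin under its middle, x towards the cutting edge. Not to be disturbed.
- blank: Rust-brown square flower blank of sheet steel with eight slits, 85 x 85 x 4 mm, lying flat; origin under its centre. Not to be disturbed.
- pliers: Pliers with red handles lying down, 180 mm long, 18 mm high; origin under the rivet, x towards the jaws. Not to be disturbed.
Things that resemble listed ones, but are neither listed nor needed, are in the scene too. Leave any purple look-alike of the block alone.

How it is judged:
By the outcome, as a careful person would: the job done as asked, in the order asked, and still so for the second after the job is handed in, with the robot touching nothing.
It also fails if it takes over 54 s, if anything falls off the work surface, if the arm or the gripper's body presses on something with over 40 N, if the wrist force passes 120 N, or if a joint passes its speed limit or range.

ROBOT

A 6-joint arm with a two-finger parallel gripper is mounted at the origin on the work surface. World frame = base frame: x ahead of the robot, y to its left, z up, the work surface at z = 0. Lengths are in mm, angles in rad, forces in N, time in s.
With the tool pointing down it reaches from about 400 to 925 mm from the base axis. Payload 12.5 kg.
Tool frame: the origin (TCP) lies on the centre line of the jaws, within the pads' length; the fingertips stand 14 mm ahead of it and the grasp point (between the pads) lies 5 mm behind it; z points along the fingers, x is the direction in which the jaws open and shut, and the axes are right-handed (so a half turn about z gives the same grasp; the last joint's range is limited). The gripper opens to 95 mm and grips with 3 to 60 N. Pads are 20 mm wide; open, the fingers measure 119 mm over their backs; the gripper's body (75 mm by 180 mm) begins 59 mm behind the grasp point.
Start: joints at [-1.321, 0.491, 1.559, -0, 1.092, -0.106], TCP at [217.736, -585.864, 228.661] pointing down, gripper open.
Joint ranges: [-3.1, 3.1], [-0.84, 2.19], [0.05, 2.79], [-1.13, 4.28], [0.06, 2.93], [-2.69, 2.69]. Speed limits (rad/s): [2.22, 2.22, 2.79, 3.14, 3.14, 3.14].

INTERFACE

Orientations are given as [roll, pitch, yaw] about the fixed x, y, z axes, in that order (R = Rz(yaw) Ry(pitch) Rx(roll)).
In Python, from cell import state, read_camera, job_done gives the robot as it stands.
- The arm moves only by the shell command python3 -m handwheel 'ROWS'. ROWS is JSON, a list of rows, each an object of numbers: "hand": the finger opening in m, from 0 to 0.0951; "x", "y", "z": the shift along the world's x, y, z in m; "spin": the turn about the world's z in units of 5 degrees (1.0 is 5 degrees). In form: [{"hand": .., "x": .., "y": .., "z": .., "spin": ..}, ...]. A call has 1 to 20 rows; each row is the pose to reach, as a shift and turn from the pose commanded when the call began; what a row does not reach only later rows make up. A row lasts 1/12 s, in which the tool goes at most 41.7 mm and 7.16 degrees, less where a joint would pass 70% of its speed; a pose out of reach is approached as far as the arm can. A call with a gripper value outside its range is refused whole. The fingers move at their own pace and stop on an object; the grip force is fixed at half the most. Time passes only in rows, so rows that repeat a pose let the fingers close. It gives the time, the measured TCP pose, the force and the opening at its end, in the units of the state.
- state(): the state, without advancing time (a new reading comes with each control period).
- read_camera(name): name is "side" or "top"; returns a dict with "img" (420x560x3 uint8, red, green, blue), "fx", "fy", "cx", "cy" (pixels), "T" (4x4, takes a point from camera to world coordinates). Camera axes: x right, y down, z forward; pixel columns grow to the right and rows downward; lengths in mm; the calibration is good to about 2 mm. A picture is of the moment at which its call begins. There is no depth.
- job_done(): hands the job in, once; it reports no verdict.
The state is a dict: "t": time; "joints": joint angles; "qvel": joint speeds; "tau": joint torques, N m; "eef_pos": TCP position; "tcp_rot": TCP orientation; "ft_force": force on the tool from outside, world axes, zero at the start; "moment": the same for the moment, N m; "opening": opening from 0.0 (shut) to 1.0 (fully open).
Only numpy, scipy, OpenCV 4.12 (cv2) and the standard library are available. Lean on these libraries where they do the work, as an engineer would, in place of code of your own. Each camera call takes 0.05 s, during which the arm holds its last target. There are 200 camera calls.

## Working session

There is one attempt and no reset: what is moved stays moved. The work goes in short steps, Python scripts to look and compute and a shell command to move; the robot and the scene stay as the last step left them, time stands still between calls to the robot, and variables do not carry over. Pictures are saved under pics/ and viewed, about 8 in all and at most 12, crops included, and the job is handed in when it is done.

```bash
mkdir -p pics; ls
cat > h.py <<'E'
import numpy as np, cv2
from cell import state, read_camera, job_done
def snap(n,f):
    c=read_camera(n); cv2.imwrite('pics/'+f,c['img'][:,:,::-1]); np.save('pics/'+f[:-4]+'.npy',c['img'])
    return c
def proj(c,p):
    T=np.array(c['T']); q=np.linalg.inv(T)@np.append(p,1.); return np.array([c['fx']*q[0]/q[2]+c['cx'],c['fy']*q[1]/q[2]+c['cy']])
def ray(c,u,v,z):
    T=np.array(c['T']); d=T[:3,:3]@np.array([(u-c['cx'])/c['fx'],(v-c['cy'])/c['fy'],1.]); o=T[:3,3]
    return o+d*(z-o[2])/d[2]
E
python3 - <<'E'
from h import *
import pickle
C={}
for n in('top','side'):
    C[n]=snap(n,n+'0.png'); print(n,np.round(C[n]['T'],3).tolist(),C[n]['fx'],C[n]['cx'],C[n]['cy'])
pickle.dump(C,open('c0.pkl','wb'))
print(state())
E
```

```text
pics
top [[-0.02, -0.997, 0.072, 461.168], [-1.0, 0.02, 0.007, -33.205], [-0.009, -0.072, -0.997, 1101.956], [0.0, 0.0, 0.0, 1.0]] 398.7892529208405 285.6512852884847 209.62200219647855
side [[-0.996, -0.068, 0.049, 475.931], [-0.081, 0.621, -0.779, 1063.36], [0.023, -0.781, -0.625, 916.232], [0.0, 0.0, 0.0, 1.0]] 445.4448499462828 287.8595405993457 206.61845147914957
{'t': 0.1, 'joints': array([-1.32060275e+00,  4.91488713e-01,  1.55939054e+00,  1.20485498e-05,
        1.09170238e+00, -1.05612955e-01]), 'qvel': array([-0.00037078, -0.00285585, -0.00136078, -0.00022711, -0.00097557,
       -0.00074218]), 'tau': array([ 3.23238764e-04, -6.13625479e+01, -2.58603770e+01,  6.93444139e-02,
        4.70384373e-02, -5.18171328e-05]), 'eef_pos': array([ 217.68243213, -585.65022726,  228.12604307]), 'tcp_rot': array([-3.14147777e+00,  9.82349074e-04, -1.21499530e+00]), 'ft_force': array([-0.14688009, -0.25611362, -0.02860313]), 'moment': array([-0.00762316,  0.04853009, -0.06781096]), 'opening': 1.0004620739886376}
```

View pics/top0.png

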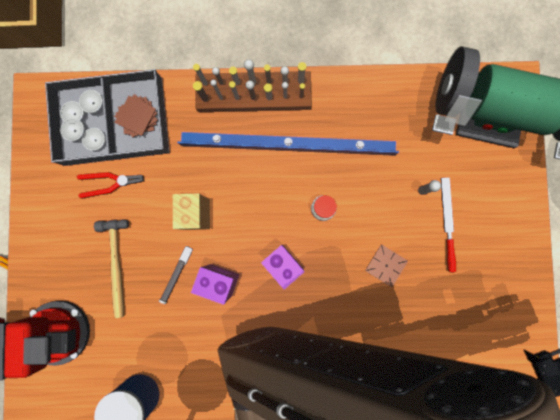

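View pics/side0.png

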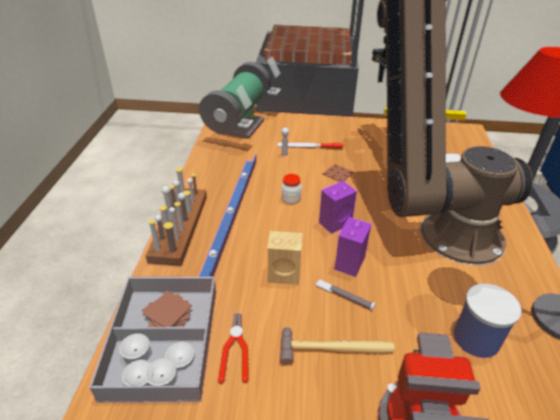

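The top view shows the block at px (188,212), with its hollow facing image-left (+y), as the side view confirms at (285,268). The stop is the blue bar from (180,138) to (396,148). The jar is at (324,207), the chisel at (175,275), and the purple decoys at (214,284) and (283,266). Next I measure.

```bash
python3 - <<'E'
from h import *
import pickle
C=pickle.load(open('c0.pkl','rb'));c=C['top'];im=c['img'];hsv=cv2.cvtColor(im,cv2.COLOR_RGB2HSV)
print(hsv[200:226:5,190],hsv[205,320],hsv[143,250])
def big(m,lo=100):
    cs,_=cv2.findContours(m.astype(np.uint8),cv2.RETR_EXTERNAL,cv2.CHAIN_APPROX_NONE); return [k for k in cs if cv2.contourArea(k)>lo]
H,S,V=[hsv[...,i].astype(int) for i in range(3)]
print('block');
m=(H>=19)&(H<=32)&(S>70)&(V>110); m[:180]=0;m[240:]=0;m[:,:160]=0;m[:,230:]=0
for k in big(m):
    r=cv2.minAreaRect(k);print(r)
    a=cv2.approxPolyDP(k,3,True)[:,0]
    for u,v in a: print(u,v,ray(c,u,v,130).round(),ray(c,u,v,0).round())
print('stop')
for k in big((H>100)&(H<125)&(S>120)&(V>80),1000):
    r=cv2.minAreaRect(k);print(r)
    # robot side (lower) edge
    p=k[:,0];us=np.arange(190,390,5);vs=np.array([p[p[:,0]==u,1].max() for u in us])
    for z in(0,40):
        P=np.array([ray(c,u,v+.5,z) for u,v in zip(us,vs)]);f=np.polyfit(P[:,1],P[:,0],1);print(z,f,'x at y=100,200',np.polyval(f,[100,200]),P[:,1].min(),P[:,1].max())
    for z in(0,40): print([ray(c,u,v,z).round() for u,v in cv2.boxPoints(r)])
print('jar',ray(c,323.5,207,85))
for n,lst in dict(pliers=[(80,178),(143,179)],hammer=[(97,226),(129,225),(118,316)],chisel=[(188,249),(162,301)],punch=[(433,187)]).items():
    print(n,[ray(c,u,v,10).round() for u,v in lst])
print('purple');
for k in big((H>130)&(H<165)&(S>80)&(V>60)): print([ray(c,u,v,z).round()for z in(0,130) for u,v in cv2.approxPolyDP(k,3,True)[:,0]])
E
python3 - <<'E'
import cv2,numpy as np
a=cv2.imread('pics/top0.png')[160:330,70:350];b=cv2.imread('pics/side0.png')[150:300,220:400]
a=cv2.resize(a,None,fx=1.9,fy=1.9,interpolation=2);b=cv2.resize(b,None,fx=1.4,fy=1.4,interpolation=2)
o=np.zeros((max(a.shape[0],b.shape[0]),a.shape[1]+b.shape[1],3),np.uint8);o[:a.shape[0],:a.shape[1]]=a;o[:b.shape[0],a.shape[1]:]=b
cv2.imwrite('pics/crop0.png',o)
E
```

```text
[[ 19 122 220]
 [ 21 114 223]
 [ 25 104 224]
 [ 27  99 223]
 [ 24 107 224]
 [ 25 102 224]] [  3 174 226] [111 144 179]
block
((186.5, 211.0), (34.0, 27.0), 90.0)
174 194 [575. 248. 130.] [590. 285.   0.]
173 228 [492. 250. 130.] [496. 288.   0.]
199 228 [490. 186. 130.] [494. 216.   0.]
199 194 [574. 186. 130.] [589. 215.   0.]
stop
jar [ 539.06082087 -122.45169394   85.        ]
pliers [array([639., 544.,  10.]), array([633., 368.,  10.])]
hammer [array([505., 494.,  10.]), array([506., 406.,  10.]), array([261., 434.,  10.])]
chisel [array([437., 244.,  10.]), array([298., 315.,  10.])]
punch [array([ 594., -431.,   10.])]
purple
[array([387., 211.,   0.]), array([320., 238.,   0.]), array([288., 148.,   0.]), array([356., 120.,   0.]), array([381., 153.,   0.]), array([396., 182., 130.]), array([336., 206., 130.]), array([309., 127., 130.]), array([368., 102., 130.]), array([390., 131., 130.])]
[array([443., -10.,   0.]), array([395.,  43.,   0.]), array([326., -16.,   0.]), array([374., -69.,   0.]), array([445., -13., 130.]), array([403.,  34., 130.]), array([342., -18., 130.]), array([384., -65., 130.])]
```

View pics/crop0.png

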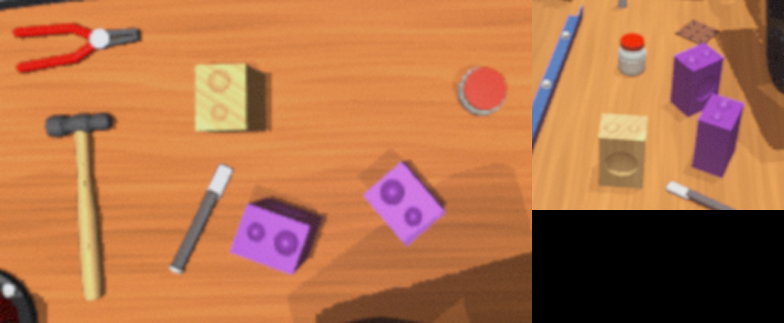

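The crop confirms the block stands square to the bench: top centre about (533,218), hollow toward +y. My stop mask missed the bar, so I fix that next.

Run:
```python
from h import *
import pickle
C=pickle.load(open('c0.pkl','rb'));c=C['top'];hsv=cv2.cvtColor(c['img'],cv2.COLOR_RGB2HSV)
m=cv2.inRange(hsv,(100,90,60),(125,255,255));m[:120]=0;m[165:]=0;m[:,:170]=0;m[:,410:]=0
us=np.arange(186,392,4)
for nm,f in(('robot side',np.max),('far side',np.min)):
    vs=np.array([f(np.where(m[:,u])[0]) for u in us])
    for z in(0,40):
        P=np.array([ray(c,u,v+(1 if f is np.max else 0),z) for u,v in zip(us,vs)]);k=np.polyfit(P[:,1],P[:,0],1);r=P[:,0]-np.polyval(k,P[:,1])
        print(nm,z,k,'x at y=120',np.polyval(k,120),'std',r.std(),P[0,1],P[-1,1])
print(m[:,250].nonzero()[0],hsv[134:154,250].tolist())
# side view: stop edges near px
d=C['side']
for p in [(700,120,0),(690,120,0),(690,120,40),(700,120,40),(710,120,0)]: print(p,proj(d,p).round(1))
h2=cv2.cvtColor(d['img'],cv2.COLOR_RGB2HSV);m2=cv2.inRange(h2,(100,90,60),(125,255,255))
for v in(210,230,250): 
  w=np.where(m2[v,150:270])[0]+150; print(v,w.min(),w.max(),[ray(d,w.max()+1,v,z).round() for z in(0,)],[ray(d,w.min(),v,z).round() for z in(0,40)],h2[v,w.min()-1:w.max()+2,2].tolist())
```

```text
robot side 0 [6.23517809e-02 7.14745095e+02] x at y=120 722.2273086530464 std 1.270958391867708 251.35195915355925 -319.427989544664
robot side 40 [6.23517809e-02 7.05615635e+02] x at y=120 713.0978488223927 std 1.2248237760066711 241.02281535428156 -309.0383483366043
far side 0 [6.92657886e-02 7.43418722e+02] x at y=120 751.7306162677423 std 7.145602311547773 251.29527589223537 -320.62536413661013
far side 40 [6.92657886e-02 7.33256769e+02] x at y=120 741.5686637211963 std 6.886223546791677 240.96818964299527 -310.19225933666996
[136 137 138 139 140 141 142 143 144 145 146] [[7, 114, 195], [135, 66, 155], [111, 128, 173], [110, 143, 176], [111, 142, 179], [110, 144, 177], [110, 145, 178], [110, 146, 177], [110, 145, 178], [111, 144, 179], [110, 138, 174], [110, 140, 168], [117, 97, 113], [160, 55, 69], [6, 103, 99], [11, 154, 159], [11, 162, 206], [12, 165, 219], [13, 160, 223], [14, 162, 223]]
(700, 120, 0) [231.1 245.1]
(690, 120, 0) [234.4 245.3]
(690, 120, 40) [233.7 235.3]
(700, 120, 40) [230.3 235.1]
(710, 120, 0) [227.7 244.8]Traceback (most recent call last):
  File "<stdin>", line 17, in <module>
    return umr_minimum(a, axis, None, out, keepdims, initial, where)
ValueError: zero-size array to reduction operation minimum which has no identity
```

```bash
python3 -m handwheel '[{"hand":0.06,"z":0.04},{"hand":0.06,"z":0.04,"spin":-1.4},{"hand":0.06,"z":0.04,"spin":-2.8},{"hand":0.06,"z":0.04,"spin":-4.08}]'; python3 -c "
from cell import state;s=state();print(s['eef_pos'],s['tcp_rot'],s['t'],s['opening'],s['joints'])"
```

```text
[ 217.68243213 -585.65022726  228.12604307] [-3.14147777e+00  9.82349074e-04 -1.21499530e+00] 0.1 1.0004620739886376 [-1.32060275e+00  4.91488713e-01  1.55939054e+00  1.20485498e-05
  1.09170238e+00 -1.05612955e-01]invalid input
```

```bash
python3 -m handwheel '[{"hand":0.04,"x":0.03,"y":0.03,"z":0.03,"spin":1.4},{"hand":0.04,"x":0.055,"y":0.055,"z":0.04,"spin":2.8},{"hand":0.04,"x":0.08,"y":0.08,"z":0.04,"spin":4.2},{"hand":0.04,"x":0.105,"y":0.105,"z":0.04,"spin":5.6},{"hand":0.04,"x":0.13,"y":0.13,"z":0.04,"spin":7.0},{"hand":0.04,"x":0.155,"y":0.155,"z":0.04,"spin":8.4},{"hand":0.04,"x":0.18,"y":0.18,"z":0.04,"spin":9.8},{"hand":0.04,"x":0.205,"y":0.21,"z":0.04,"spin":11.2},{"hand":0.04,"x":0.23,"y":0.24,"z":0.04,"spin":12.6},{"hand":0.04,"x":0.25,"y":0.27,"z":0.04,"spin":13.92},{"hand":0.04,"x":0.26,"y":0.305,"z":0.04,"spin":13.92},{"hand":0.04,"x":0.265,"y":0.34,"z":0.04,"spin":13.92},{"hand":0.04,"x":0.27,"y":0.375,"z":0.04,"spin":13.92},{"hand":0.04,"x":0.275,"y":0.41,"z":0.04,"spin":13.92},{"hand":0.04,"x":0.28,"y":0.445,"z":0.04,"spin":13.92},{"hand":0.04,"x":0.285,"y":0.48,"z":0.04,"spin":13.92},{"hand":0.04,"x":0.29,"y":0.515,"z":0.04,"spin":13.92},{"hand":0.04,"x":0.295,"y":0.55,"z":0.04,"spin":13.92},{"hand":0.04,"x":0.30,"y":0.585,"z":0.04,"spin":13.92}]'
```

```text
t: 1.68
eef_pos: [517.5, 0.9, 268.5]
tcp_rot: [-3.142, 0.0, -0.0]
ft_force: [0.9, -0.5, 0.0]
opening: 0.419
```

```bash
python3 -m handwheel '[{"hand":0.04,"x":0.005,"y":0.035,"z":0,"spin":0},{"hand":0.04,"x":0.01,"y":0.07,"z":0,"spin":0},{"hand":0.04,"x":0.015,"y":0.105,"z":0,"spin":0},{"hand":0.04,"x":0.015,"y":0.14,"z":0,"spin":0},{"hand":0.04,"x":0.015,"y":0.175,"z":0,"spin":0},{"hand":0.04,"x":0.015,"y":0.21,"z":0,"spin":0},{"hand":0.04,"x":0.015,"y":0.245,"z":0,"spin":0},{"hand":0.04,"x":0.015,"y":0.28,"z":0,"spin":0},{"hand":0.04,"x":0.015,"y":0.299,"z":-0.02,"spin":0},{"hand":0.04,"x":0.015,"y":0.299,"z":-0.055,"spin":0},{"hand":0.04,"x":0.015,"y":0.299,"z":-0.09,"spin":0},{"hand":0.04,"x":0.015,"y":0.299,"z":-0.12,"spin":0},{"hand":0.04,"x":0.015,"y":0.299,"z":-0.1365,"spin":0},{"hand":0.04,"x":0.015,"y":0.299,"z":-0.1365,"spin":0}]'
python3 - <<'E'
from h import *
snap('side','side1.png')
E
```

```text
t: 2.85
eef_pos: [531.1, 297.5, 128.2]
tcp_rot: [3.139, 0.006, -0.0]
ft_force: [-0.9, 1.0, 0.1]
opening: 0.422
```

View pics/side1.png

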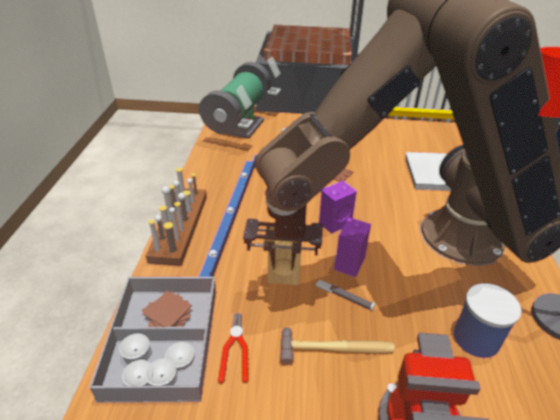

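The fingers hang in front of the block's upper rim at px (285,245), with the bench tools well clear. I push slowly now.

```bash
python3 -m handwheel '[{"hand":0.04,"x":0,"y":-0.012,"z":0.001,"spin":0},{"hand":0.04,"x":0,"y":-0.024,"z":0.002,"spin":0},{"hand":0.04,"x":0,"y":-0.032,"z":0.002,"spin":0},{"hand":0.04,"x":0,"y":-0.039,"z":0.002,"spin":0},{"hand":0.04,"x":0,"y":-0.045,"z":0.003,"spin":0},{"hand":0.04,"x":0,"y":-0.051,"z":0.004,"spin":0},{"hand":0.04,"x":0,"y":-0.057,"z":0.005,"spin":0},{"hand":0.04,"x":0,"y":-0.063,"z":0.006,"spin":0},{"hand":0.04,"x":0,"y":-0.069,"z":0.008,"spin":0}]'
python3 - <<'E'
from h import *
snap('side','side2.png')
E
```

```text
t: 3.65
eef_pos: [532.6, 228.5, 140.2]
tcp_rot: [3.141, 0.0, -0.0]
ft_force: [-0.6, -0.4, -1.2]
opening: 0.422
```

View pics/side2.png

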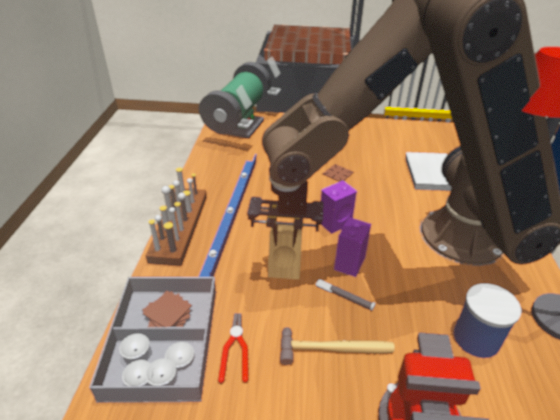

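The block is leaning away with its hollow still visible at (286,260). I continue to the tipping point.

```bash
python3 -m handwheel '[{"hand":0.04,"x":0,"y":-0.006,"z":0,"spin":0},{"hand":0.04,"x":0,"y":-0.012,"z":0,"spin":0},{"hand":0.04,"x":0,"y":-0.018,"z":0,"spin":0},{"hand":0.04,"x":0,"y":-0.024,"z":0,"spin":0},{"hand":0.04,"x":0,"y":-0.030,"z":0,"spin":0},{"hand":0.04,"x":0,"y":-0.036,"z":0,"spin":0},{"hand":0.04,"x":0,"y":-0.042,"z":0,"spin":0},{"hand":0.04,"x":0,"y":-0.048,"z":0,"spin":0},{"hand":0.04,"x":0,"y":-0.048,"z":0,"spin":0},{"hand":0.04,"x":0,"y":-0.048,"z":0,"spin":0},{"hand":0.04,"x":0,"y":-0.02,"z":0.03,"spin":0},{"hand":0.04,"x":0,"y":0.01,"z":0.06,"spin":0},{"hand":0.04,"x":0,"y":0.04,"z":0.09,"spin":0}]'
python3 - <<'E'
from h import *
import pickle
C={n:snap(n,n+'3.png') for n in('top','side')}
pickle.dump(C,open('c3.pkl','wb'))
a=cv2.resize(cv2.imread('pics/top3.png')[110:330,60:360],None,fx=1.3,fy=1.3);b=cv2.resize(cv2.imread('pics/side3.png')[130:380,120:400],None,fx=1.3,fy=1.3)
o=np.zeros((330,a.shape[1]+b.shape[1],3),np.uint8);o[:a.shape[0],:a.shape[1]]=a;o[:b.shape[0],a.shape[1]:]=b[:330];cv2.imwrite('pics/crop3.png',o)
E
```

```text
t: 4.78
eef_pos: [532.5, 269.0, 230.2]
tcp_rot: [3.141, 0.001, -0.001]
ft_force: [0.9, 0.1, -0.5]
opening: 0.421
```

View pics/crop3.png

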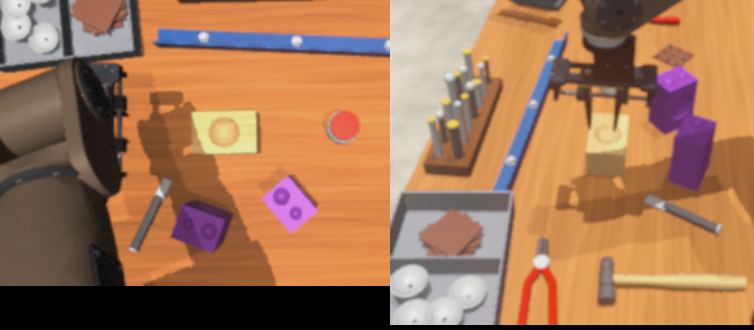

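The block lies on its back with the hollow up, at crop (224,132), almost parallel to the stop and clear of the jar. Next I measure it and the stop's face foot.

Run:
```python
from h import *
import pickle
C=pickle.load(open('c3.pkl','rb'));c=C['top'];hsv=cv2.cvtColor(c['img'],cv2.COLOR_RGB2HSV)
m=cv2.inRange(hsv,(18,60,140),(34,255,255));m[:185]=0;m[245:]=0;m[:,:190]=0;m[:,280:]=0
k=max(cv2.findContours(m,0,1)[0],key=cv2.contourArea);r=cv2.minAreaRect(k);print(r)
P=np.array([ray(c,u,v,65)[:2] for u,v in cv2.boxPoints(r)]);print(P.round(),P.mean(0))
d=P-np.roll(P,1,0);print(np.linalg.norm(d,axis=1).round(),np.degrees(np.arctan2(d[:,1],d[:,0])).round(1))
s=cv2.inRange(hsv,(95,90,60),(130,255,255))
for u in(210,230,250,270):
    w=np.where(s[125:165,u])[0]+125; print(u,w.min(),w.max(),ray(c,u,w.max()+1,0).round(),ray(c,u,w.min(),40).round())
```

```text
((232.0, 211.5), (33.0, 50.0), 90.0)
[[578. 180.]
 [576.  49.]
 [489.  50.]
 [492. 180.]] [533.8202976  114.64931207]
[ 86. 131.  86. 130.] [ -0.3 -91.2 179.2  88.9]
210 134 144 [727. 184.   0.] [747. 176.  40.]
230 135 145 [723. 128.   0.] [743. 122.  40.]
250 136 146 [718.  72.   0.] [739.  67.  40.]
270 137 147 [714.  15.   0.] [735.  13.  40.]
```

```bash
python3 -m handwheel '[{"hand":0.07,"x":-0.008,"y":-0.014,"z":0,"spin":-1.4},{"hand":0.07,"x":-0.016,"y":-0.028,"z":0,"spin":-2.8},{"hand":0.07,"x":-0.024,"y":-0.042,"z":0,"spin":-4.2},{"hand":0.07,"x":-0.032,"y":-0.056,"z":0,"spin":-5.6},{"hand":0.07,"x":-0.04,"y":-0.07,"z":0,"spin":-7},{"hand":0.07,"x":-0.048,"y":-0.084,"z":0,"spin":-8.4},{"hand":0.07,"x":-0.056,"y":-0.098,"z":0,"spin":-9.8},{"hand":0.07,"x":-0.064,"y":-0.112,"z":0,"spin":-11.2},{"hand":0.07,"x":-0.072,"y":-0.126,"z":0,"spin":-12.6},{"hand":0.07,"x":-0.077,"y":-0.14,"z":0,"spin":-14},{"hand":0.07,"x":-0.077,"y":-0.154,"z":0,"spin":-15.4},{"hand":0.07,"x":-0.077,"y":-0.154,"z":0,"spin":-16.8},{"hand":0.07,"x":-0.077,"y":-0.154,"z":0,"spin":-18.7},{"hand":0.07,"x":-0.077,"y":-0.154,"z":0,"spin":-18.7},{"hand":0.07,"x":-0.077,"y":-0.154,"z":-0.03,"spin":-18.7},{"hand":0.07,"x":-0.077,"y":-0.154,"z":-0.06,"spin":-18.7},{"hand":0.07,"x":-0.077,"y":-0.154,"z":-0.09,"spin":-18.7},{"hand":0.07,"x":-0.077,"y":-0.154,"z":-0.09,"spin":-18.7}]'
python3 - <<'E'
from h import *
snap('side','side4.png')
E
```

```text
t: 6.38
eef_pos: [453.4, 113.6, 134.9]
tcp_rot: [3.134, -0.001, -1.632]
ft_force: [-0.3, 0.0, -0.0]
opening: 0.735
```

View pics/side4.png

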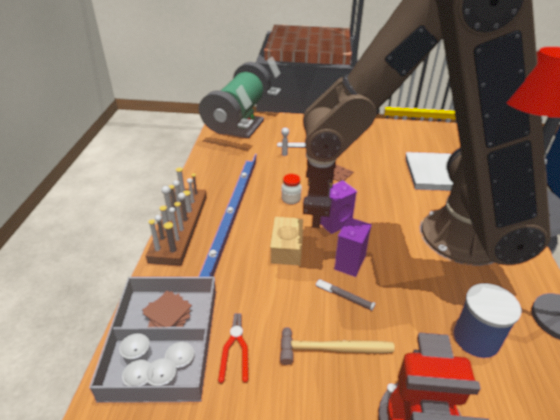

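The gripper is behind the block at px (317,205). The body's right-hand end would pass close to the second purple block, so I shift +y and +x before lowering.

```bash
python3 -m handwheel '[{"hand":0.07,"x":0.012,"y":0.024,"z":0,"spin":0},{"hand":0.07,"x":0.012,"y":0.024,"z":-0.02,"spin":0},{"hand":0.07,"x":0.012,"y":0.024,"z":-0.04,"spin":0},{"hand":0.07,"x":0.012,"y":0.024,"z":-0.06,"spin":0},{"hand":0.07,"x":0.012,"y":0.024,"z":-0.08,"spin":0},{"hand":0.07,"x":0.012,"y":0.024,"z":-0.1,"spin":0},{"hand":0.07,"x":0.012,"y":0.024,"z":-0.103,"spin":0},{"hand":0.07,"x":0.012,"y":0.024,"z":-0.103,"spin":0},{"hand":0.07,"x":0.022,"y":0.024,"z":-0.103,"spin":0},{"hand":0.07,"x":0.034,"y":0.024,"z":-0.103,"spin":0}]'
```

```text
t: 7.27
eef_pos: [490.5, 138.2, 37.8]
tcp_rot: [-3.141, 0.0, -1.632]
ft_force: [-2.8, -0.2, 0.3]
opening: 0.735
```

```bash
python3 -m handwheel '[{"hand":0.07,"x":0.01,"y":-0.0006,"z":0,"spin":0},{"hand":0.07,"x":0.02,"y":-0.0012,"z":0,"spin":0},{"hand":0.07,"x":0.03,"y":-0.0018,"z":0,"spin":0},{"hand":0.07,"x":0.04,"y":-0.0024,"z":0,"spin":0},{"hand":0.07,"x":0.05,"y":-0.003,"z":0,"spin":0},{"hand":0.07,"x":0.06,"y":-0.0036,"z":0,"spin":0},{"hand":0.07,"x":0.07,"y":-0.0042,"z":0,"spin":0},{"hand":0.07,"x":0.08,"y":-0.0048,"z":0,"spin":0},{"hand":0.07,"x":0.09,"y":-0.0054,"z":0,"spin":0},{"hand":0.07,"x":0.1,"y":-0.006,"z":0,"spin":0},{"hand":0.07,"x":0.11,"y":-0.0066,"z":0,"spin":0},{"hand":0.07,"x":0.114,"y":-0.0068,"z":0,"spin":0},{"hand":0.07,"x":0.117,"y":-0.007,"z":0,"spin":0}]'
python3 - <<'E'
from h import *
import pickle
C={n:snap(n,n+'5.png') for n in('top','side')}
pickle.dump(C,open('c5.pkl','wb'))
a=cv2.resize(cv2.imread('pics/top5.png')[110:290,140:340],None,fx=2,fy=2);b=cv2.resize(cv2.imread('pics/side5.png')[130:310,150:350],None,fx=2,fy=2)
cv2.imwrite('pics/crop5.png',np.hstack([a,b]));print(state()['ft_force'])
E
```

```text
t: 8.35
eef_pos: [607.3, 131.0, 35.9]
tcp_rot: [3.141, -0.0, -1.632]
ft_force: [-3.3, 0.8, 2.2]
opening: 0.737
[0.17986443 0.0884529  0.20496745]
```

View pics/crop5.png

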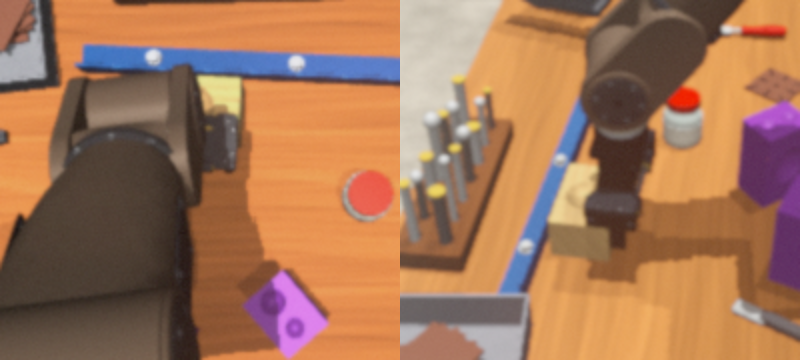

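The block is close to the stop: its edge at crop (220,76) is just short of the blue bar. I creep in now, watching the force.

```bash
python3 -m handwheel '[{"hand":0.07,"x":0.002,"y":-0.0001,"z":0,"spin":0},{"hand":0.07,"x":0.004,"y":-0.0002,"z":0,"spin":0},{"hand":0.07,"x":0.006,"y":-0.0003,"z":0,"spin":0}]'
python3 -m handwheel '[{"hand":0.07,"x":0.0015,"y":-0.0001,"z":0,"spin":0},{"hand":0.07,"x":0.003,"y":-0.0002,"z":0,"spin":0}]'
```

```text
t: 8.7
eef_pos: [612.6, 130.8, 36.0]
tcp_rot: [3.141, -0.0, -1.632]
ft_force: [-1.9, -0.1, -0.8]
opening: 0.736
t: 8.87
eef_pos: [615.8, 130.6, 36.0]
tcp_rot: [3.141, -0.0, -1.632]
ft_force: [-1.2, -0.4, -1.2]
opening: 0.738
```

```bash
for i in 1 2 3; do python3 -m handwheel '[{"hand":0.07,"x":0.001,"y":-0.0001,"z":0,"spin":0},{"hand":0.07,"x":0.002,"y":-0.0001,"z":0,"spin":0}]' | grep -E 'eef|ft_'; done
```

```text
eef_pos: [617.8, 130.4, 36.0]
ft_force: [-1.8, -0.2, -1.4]
eef_pos: [618.6, 130.5, 36.0]
ft_force: [-10.7, 2.6, 6.7]
eef_pos: [618.7, 130.7, 36.0]
ft_force: [-21.5, 2.5, 12.6]
```

Contact at TCP x ≈ 618.6, which agrees with the measured face at about 713. One more firm press to square the block, then I back off and clear away.

```bash
python3 -m handwheel '[{"hand":0.07,"x":0.001,"y":0,"z":0,"spin":0},{"hand":0.07,"x":0.0015,"y":0,"z":0,"spin":0},{"hand":0.07,"x":0.0015,"y":0,"z":0,"spin":0}]'
python3 -m handwheel '[{"hand":0.07,"x":-0.004,"y":0,"z":0,"spin":0},{"hand":0.07,"x":-0.012,"y":0,"z":0,"spin":0},{"hand":0.07,"x":-0.03,"y":0.001,"z":0,"spin":0},{"hand":0.07,"x":-0.05,"y":0.002,"z":0.02,"spin":0},{"hand":0.07,"x":-0.06,"y":0.003,"z":0.05,"spin":0},{"hand":0.07,"x":-0.06,"y":0.003,"z":0.085,"spin":0},{"hand":0.07,"x":-0.06,"y":0.003,"z":0.12,"spin":0},{"hand":0.07,"x":-0.06,"y":0.003,"z":0.155,"spin":0},{"hand":0.07,"x":-0.06,"y":0.003,"z":0.19,"spin":0},{"hand":0.07,"x":-0.06,"y":-0.03,"z":0.21,"spin":0},{"hand":0.07,"x":-0.06,"y":-0.065,"z":0.21,"spin":0},{"hand":0.07,"x":-0.06,"y":-0.1,"z":0.21,"spin":0},{"hand":0.07,"x":-0.06,"y":-0.135,"z":0.21,"spin":0},{"hand":0.07,"x":-0.06,"y":-0.17,"z":0.21,"spin":0},{"hand":0.07,"x":-0.06,"y":-0.205,"z":0.21,"spin":0},{"hand":0.07,"x":-0.06,"y":-0.24,"z":0.21,"spin":0},{"hand":0.07,"x":-0.06,"y":-0.275,"z":0.21,"spin":0},{"hand":0.07,"x":-0.06,"y":-0.31,"z":0.21,"spin":0},{"hand":0.07,"x":-0.06,"y":-0.345,"z":0.21,"spin":0},{"hand":0.07,"x":-0.06,"y":-0.345,"z":0.21,"spin":0}]'
python3 - <<'E'
from h import *
import pickle
C={n:snap(n,n+'6.png') for n in('top','side')}
pickle.dump(C,open('c6.pkl','wb'))
a=cv2.resize(cv2.imread('pics/top6.png')[60:330,60:360],None,fx=1.3,fy=1.3,interpolation=2);b=cv2.resize(cv2.imread('pics/side6.png')[140:380,130:400],None,fx=1.46,fy=1.46,interpolation=2)
h=min(a.shape[0],b.shape[0]);cv2.imwrite('pics/crop6.png',np.hstack([a[:h],b[:h]]))
c=C['top'];hsv=cv2.cvtColor(c['img'],cv2.COLOR_RGB2HSV)
m=cv2.inRange(hsv,(18,60,140),(34,255,255));m[:140]=0;m[205:]=0;m[:,:190]=0;m[:,290:]=0
k=max(cv2.findContours(m,0,1)[0],key=cv2.contourArea);r=cv2.minAreaRect(k);print(r)
P=np.array([ray(c,u,v,65)[:2] for u,v in cv2.boxPoints(r)]);print(P.round(),P.mean(0))
# lower edge slope in world z=65
us=np.arange(int(k[:,0,0].min())+4,int(k[:,0,0].max())-3,2)
for f in(np.max,np.min):
    Q=np.array([ray(c,u,f(np.where(m[:,u])[0]),65) for u in us]);print('slope dx/dy',np.polyfit(Q[:,1],Q[:,0],1))
o=pickle.load(open('c0.pkl','rb'))['top']
d=np.abs(c['img'].astype(int)-o['img']).sum(2)
for n,(u,v) in dict(pliers=(115,182),chisel=(175,275),hammer=(115,270),purple1=(214,284),jar=(324,207)).items(): print(n,np.median(d[v-12:v+12,u-12:u+12]))
E
```

```text
t: 9.62
eef_pos: [618.7, 130.7, 36.0]
tcp_rot: [3.131, -0.001, -1.633]
ft_force: [-25.3, 2.2, 13.9]
opening: 0.737
t: 11.28
eef_pos: [563.0, -220.1, 245.9]
tcp_rot: [-3.14, -0.002, -1.636]
ft_force: [-0.6, -0.1, 0.1]
opening: 0.738
((234.91986083984375, 159.66371154785156), (50.965057373046875, 32.42221450805664), 2.12109637260437)
[[631. 175.]
 [718. 171.]
 [710.  36.]
 [623.  41.]] [670.49132368 105.57996667]
slope dx/dy [7.06904158e-02 6.21278963e+02]
slope dx/dy [6.56691008e-02 7.05574106e+02]
pliers 46.0
chisel 47.0
hammer 51.5
purple1 5.0
jar 26.0
```

View pics/crop6.png

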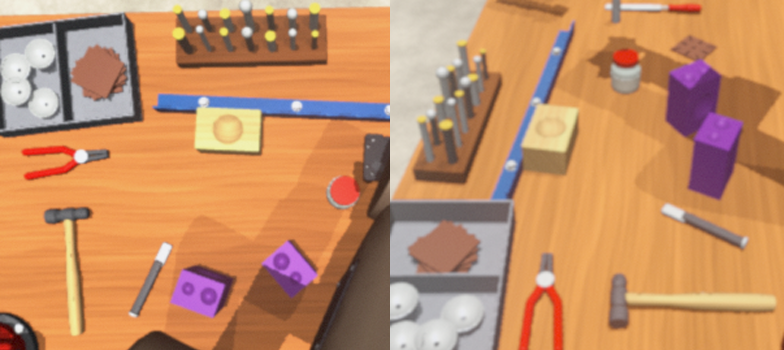

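The block is flat against the bar (crop (228,130) top, (550,138) side) with its hollow up, and everything else is where it was. The robot is clear, so I hand in.

```bash
python3 -c "
from cell import job_done;print(job_done())"
```

```text
the job is handed in; nothing more can be done
None
```

I pushed the block over onto its plain back, so the big hollow faces up. I then slid it along the bench until its long side met the blue stop, and handed the job in at about 11.4 s.

**Against the stop:** In the last push the tool stopped at x ≈ 618.7 mm while the force rose to about 25 N, so the block was firmly against the stop. In the last pictures the block's long edges have a slope of 0.066 to 0.071 and the stop's is 0.062, a difference of at most 0.5°. The block's far edge, at x = 713 mm, coincides with the stop's face within the 2 mm camera calibration.

**Other items:** In the last pictures the jar, hammer, chisel, pliers and purple blocks look unmoved by eye. The file, punch and blank look in place in the side view, but the arm hides them from above. I also tried comparing image brightness before and after. The pliers, chisel and hammer areas differed (medians 46 to 52), probably from changed arm shadows and light. I did not re-measure their positions.

**Disagreement:** Taken as the foot of its face, the stop's edge in the top view put the face at about 722 mm, and taken as its upper edge at about 713 mm. The contact agrees with 713 mm.

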